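# Set the slicing guide's fence to its gauge with the play taken up

### The job

Set the slicing guide: by the upright finger tab, first draw the fence all the way back to its rear stop, then bring it forward until it presses the setting gauge's spring feeler about 3 mm in (about 5.5 N), feeling for it and never pressing the gauge hard (10 N is too much). The tab has play in the fence, so come to the setting from the rear only: once the fence touches the feeler do not draw it back, and leave the tab at the front end of its play with the feeler still pressed in by that much. Do not disturb the peeler or the spice jar.

Things in the scene. Friction and masses are not known exactly. Their poses are not given: they have to be found in the camera images.
- bed: slicing guide: steel plate 330 x 180 x 12 mm fixed on the worktop. Origin on its underside, on the slide's line, half-way along; +x runs along the slide, forward, from the rear stop to the gauge (to the robot's right, up to 25 degrees askew); z up. Plate spans y -60 to +120 mm. Rear stop: dark block at x -160 to -146 mm, top 34 mm above the worktop
- fence_face (a point): point on the front face of the fence, an upright aluminium plate 10 mm thick, 104 mm wide, top 57 mm above the worktop, at the height of the feeler (38 mm). The fence slides on the bed along bed x, dragging with a steady friction of 9 N (plus 15 N per m/s), and stays where it is left
- tab_top (a point): centre of the top of the black finger tab behind the fence: an upright blade 12 mm thick (along bed x), 30 mm wide (bed y), top 81.5 mm above the worktop, free sides from 37 mm up. 68 to 80 mm free between blade and fence plate; behind it nothing is higher than 37 mm. It moves along bed x only: 12 mm of play in the fence (2 N friction), then it takes the fence along
- fence (a joint): fence along bed x, in m: 0 = against the rear stop, grows forward, at most 0.13; fence_face is at bed x -0.020 + this value; the feeler is met somewhere between 0.056 and 0.111
- finger_tab (a joint): tab in its play, in m: 0 = rear end of the play (it pulls the fence back), 0.012 = front end of the play (it pushes the fence forward). The tab's centre is at bed x -0.115 + fence + this value
- gauge: setting gauge, fixed steel block 46 x 40 mm, top knob 71 mm above the worktop; origin under its centre, on the bed's top, axes as the bed's. Its feeler is a 12 mm pin in a 24 mm barrel on the slide's line, 38 mm above the worktop. Free tip at gauge x -44 to -64 mm, set differently each time and not reported: find it by feel. It resists 3 N at first touch plus 0.8 N per mm pressed in, up to 13 mm
- peeler: loose vegetable peeler, 170 mm long, lying on the far part of the bed plate; origin under its middle
- spice_jar: loose spice jar, 47 mm thick, 98 mm tall, standing on the far part of the bed plate near the gauge; origin under its middle

How it is judged:
By the outcome, as a careful person would: the job done as asked, in the order asked, and still so for the second after the job is handed in, with the robot touching nothing.
It also fails if it takes over 56 s, if anything falls off the work surface, if the arm or the gripper's body presses on something with over 40 N, if the wrist force passes 120 N, or if a joint passes its speed limit or range.

### The arm

A 6-joint arm with a two-finger parallel gripper is mounted at the origin on a cart in front of the work surface, level with it; the furniture and walls round the work are solid. World frame = base frame: x ahead of the robot, y to its left, z up, the work surface at z = 0. Lengths are in mm, angles in rad, forces in N, time in s.
With the tool pointing down it reaches from about 350 to 975 mm from the base axis. Payload 7.1 kg.
Tool frame: the origin (TCP) lies midway between the tips of the shut fingers; the grasp point (between the pads) lies 19 mm behind it (ctrl.tcp_to_grasp is the distance from the TCP to the grasp point, in mm); z points along the fingers, y is the line along which they close (so a half turn about z gives the same grasp; the last joint's range is limited). The gripper opens to 88 mm and grips with 3 to 60 N. Pads are 20 mm wide; open, the fingers measure 115 mm over their backs; the gripper's body (75 mm by 178 mm) begins 61 mm behind the grasp point.
Start: joints at [1.1, 0.423, 1.63, -0, 1.089, -0.019], TCP at [272.833, 562.287, 222.675] pointing down, gripper open.
Joint ranges: [-3, 3], [-0.9, 2.11], [0.09, 2.58], [-1.31, 4.45], [0.11, 2.69], [-2.54, 2.54]. Speed limits (rad/s): [2.39, 2.39, 3.01, 3.14, 3.14, 3.14].

### API

Orientations are given as a rotation vector (axis times angle).
In Python, from workcell import get_obs, cams, ticket, boxes_of, ctrl gives the robot as it stands.
- The arm moves only by the shell command python3 -m creep 'ROWS' [OPENING]. ROWS is JSON, one flat list of numbers, 4 for each row, row after row: the shift along the world's x, y, z in m, then the turn about the world's z in rad. In form: [tx, ty, tz, spin, tx, ty, tz, spin, ...]. A call has 1 to 10 rows; each row is the pose to reach, as a shift and turn from the pose commanded when the call began; what a row does not reach only later rows make up. A row lasts 1/12 s, in which the tool goes at most 41.7 mm and 7.16 degrees, less where a joint would pass 70% of its speed; a pose out of reach is approached as far as the arm can. A call with a gripper value outside its range is refused whole. OPENING is the opening, from 0 (shut) to 1 (fully open), set as the call begins (- or left out, the last holds). The fingers move at their own pace and stop on an object; the grip force is fixed at half the most. Time passes only in rows, so rows that repeat a pose let the fingers close. It gives the time, the measured TCP pose, the force, the opening and the grip force at its end, in the units of the state.
- get_obs(): the state, without advancing time (a new reading comes with each control period).
- cams.get_image(name): name is "side" or "top"; returns (picture, depth): 400x640x3 uint8, red, green, blue; 400x640 float32, mm along the optical axis (not along the pixel's ray), 0 where there is no reading.
- cams.get_calibration(name): a dict with "mtx" (3x3 intrinsics, pixels), "R" (3x3) and "t" (3): a world point X has camera coordinates R X + t. Camera axes: x right, y down, z forward; pixel columns grow to the right and rows downward; lengths in mm; the calibration is good to about 2 mm. A picture is of the moment at which its call begins. get_calibration takes no time and is no camera call.
- ticket.close_job(): hands the job in; it is judged then, once.
Trained networks look in the newest picture that a camera, given by its name, has taken for a name from the list of things; names that differ only in an ending like _2 or _b are one class to them, and where a whole thing is asked for, a point or a joint stands for the part that bears it (a point fixed in the world has none). Each returns a list of dicts, best first, with "score" (0 to 1); they miss things now and then, are a little off and sometimes report something else, mostly with a low value. They report only what shows in the picture. A call takes as long as a camera call.
- boxes_of(camera, target): "centre" ([column, row] in pixels, amid what is visible of it).
The state is a dict: "t": time; "qpos": joint angles; "qvel": joint speeds; "joint_torque": joint torques, N m; "ee_pos": TCP position; "orientation": TCP orientation; "ft_force": force on the tool from outside, world axes, zero at the start; "moment": the same for the moment, N m; "width": finger opening in mm; "grasp_force": force on a finger pad.
Only numpy, scipy, OpenCV 4.12 (cv2) and the standard library are available. Lean on these libraries where they do the work, as an engineer would, in place of code of your own. Each camera call takes 0.05 s, during which the arm holds its last target. There are 200 camera calls.

## Working session

There is one attempt and no reset: what is moved stays moved. The work goes in short steps, Python scripts to look and compute and a shell command to move; the robot and the scene stay as the last step left them, time stands still between calls to the robot, and variables do not carry over. Pictures are saved under pics/ and viewed, at most 10 in all, crops included, and the job is handed in when it is done.

```bash
mkdir -p pics; cat > h.py <<'E'
import numpy as np, cv2
from workcell import get_obs, cams, ticket, boxes_of, ctrl
def px2w(cam,u,v,d):
    c=cams.get_calibration(cam); K=np.array(c["mtx"]);R=np.array(c["R"]);t=np.array(c["t"]).ravel()
    return R.T@(np.linalg.inv(K)@np.array([u,v,1.])*d-t)
def cloud(cam,depth):
    c=cams.get_calibration(cam); K=np.array(c["mtx"]);R=np.array(c["R"]);t=np.array(c["t"]).ravel()
    v,u=np.mgrid[:depth.shape[0],:depth.shape[1]]
    P=np.stack([(u-K[0,2])/K[0,0]*depth,(v-K[1,2])/K[1,1]*depth,depth],-1)
    W=(P-t)@R; W[depth<=0]=np.nan
    return W
E
python3 - <<'E'
from h import *
o=get_obs(); print(o["t"],o["ee_pos"],o["orientation"],o["width"],ctrl.tcp_to_grasp)
for c in("top","side"):
    im,d=cams.get_image(c); cv2.imwrite(f"pics/{c}0.png",im[...,::-1]); np.save(f"{c}0.npy",d)
    W=cloud(c,d)
    for n in("bed","fence_face","tab_top","gauge","peeler","spice_jar"):
        for b in boxes_of(c,n)[:2]:
            u,v=map(int,np.round(b["centre"])); print(c,n,round(b["score"],2),u,v,W[v,u].round(0))
E
```

```text
0.0 [272.59361831 561.78710822 221.91220651] [-7.03662434e-01 -3.06139181e+00  2.35389249e-03] 87.762103039435 18.700000000000003
top bed 0.65 330 210 [574.  -3.  38.]
top fence_face 0.85 314 225 [nan nan nan]
top tab_top 0.76 298 225 [539.  60.  79.]
top gauge 0.68 330 210 [574.  -3.  38.]
top gauge 0.64 394 198 [ 594. -133.   58.]
top peeler 0.75 298 183 [634.  65.  25.]
top spice_jar 0.72 382 159 [ 663. -105.  109.]
side bed 0.61 313 251 [579. -31.  15.]
side fence_face 0.67 294 231 [558.  36.  27.]
side tab_top 0.61 287 220 [549.  61.  42.]
side gauge 0.82 340 271 [ 588. -166.   60.]
side gauge 0.68 324 213 [648. 111.  14.]
side peeler 0.58 326 218 [636.  61.  30.]
side spice_jar 0.92 375 240 [ 668. -126.   80.]
```

```bash
python3 - <<'E'
from h import *
a=cv2.imread("pics/top0.png")[110:290,220:460]; b=cv2.imread("pics/side0.png")[160:340,220:460]
cv2.imwrite("pics/crop0.png",cv2.resize(np.vstack([a[:,:],b]),None,fx=1.66,fy=1.66)[:600] if 0 else cv2.resize(np.hstack([a,b]),(800,300)))
cv2.imwrite("pics/top0c.png",cv2.resize(a,(800,600),interpolation=cv2.INTER_CUBIC))
d=np.load("top0.npy");W=cloud("top",d).reshape(-1,3);
ok=(W[:,0]>430)&(W[:,0]<640)&(W[:,1]>-60)&(W[:,1]<180)
m=ok&(W[:,2]>70)&(W[:,2]<90)
print(W[m].round(0)[:80].tolist())
m=ok&(W[:,2]>50)&(W[:,2]<64);P=W[m];print("fence",len(P),P.round(0).tolist()[:80])
m=(W[:,2]>6)&(W[:,2]<18)&(abs(W[:,1])<260)&(W[:,0]>400)&(W[:,0]<800);P=W[m][:,:2].astype(np.float32);print(len(P),cv2.minAreaRect(P))
E
```

```text
[[557.0, 68.0, 78.0], [557.0, 66.0, 81.0], [557.0, 64.0, 78.0], [558.0, 63.0, 74.0], [555.0, 72.0, 79.0], [555.0, 70.0, 81.0], [555.0, 68.0, 79.0], [555.0, 66.0, 83.0], [555.0, 64.0, 82.0], [555.0, 62.0, 83.0], [556.0, 61.0, 73.0], [553.0, 72.0, 81.0], [553.0, 70.0, 78.0], [553.0, 68.0, 82.0], [553.0, 66.0, 81.0], [553.0, 64.0, 82.0], [553.0, 62.0, 80.0], [554.0, 61.0, 73.0], [551.0, 72.0, 79.0], [551.0, 70.0, 82.0], [551.0, 68.0, 81.0], [551.0, 66.0, 81.0], [551.0, 64.0, 83.0], [551.0, 62.0, 81.0], [551.0, 60.0, 77.0], [550.0, 72.0, 75.0], [549.0, 70.0, 80.0], [549.0, 68.0, 82.0], [549.0, 66.0, 82.0], [549.0, 64.0, 78.0], [549.0, 62.0, 79.0], [549.0, 60.0, 77.0], [547.0, 70.0, 80.0], [547.0, 68.0, 83.0], [547.0, 66.0, 79.0], [547.0, 64.0, 78.0], [547.0, 62.0, 83.0], [547.0, 60.0, 78.0], [548.0, 59.0, 73.0], [545.0, 70.0, 80.0], [545.0, 68.0, 79.0], [545.0, 66.0, 81.0], [545.0, 64.0, 80.0], [545.0, 62.0, 81.0], [545.0, 60.0, 77.0], [546.0, 59.0, 72.0], [543.0, 70.0, 80.0], [543.0, 68.0, 81.0], [543.0, 66.0, 79.0], [543.0, 64.0, 80.0], [543.0, 62.0, 80.0], [543.0, 60.0, 81.0], [544.0,
[... 1699 characters left out ...]
0, -13.0, 54.0], [593.0, -5.0, 50.0], [592.0, -7.0, 56.0], [592.0, -9.0, 54.0], [592.0, -11.0, 56.0], [592.0, -13.0, 57.0], [592.0, -15.0, 55.0], [590.0, -7.0, 55.0], [590.0, -9.0, 56.0], [590.0, -11.0, 55.0], [590.0, -13.0, 56.0], [590.0, -15.0, 53.0], [588.0, -7.0, 57.0], [588.0, -9.0, 55.0], [588.0, -11.0, 56.0], [588.0, -13.0, 55.0], [588.0, -15.0, 54.0], [586.0, -7.0, 53.0], [586.0, -9.0, 56.0], [586.0, -11.0, 56.0], [586.0, -13.0, 55.0], [586.0, -15.0, 55.0], [583.0, -9.0, 57.0], [584.0, -11.0, 56.0], [584.0, -13.0, 55.0], [584.0, -17.0, 55.0], [582.0, -9.0, 55.0], [581.0, -11.0, 57.0]]
8733 ((593.2230224609375, -10.14019775390625), (222.2599639892578, 597.11328125), 22.31830596923828)
```

View pics/top0c.png

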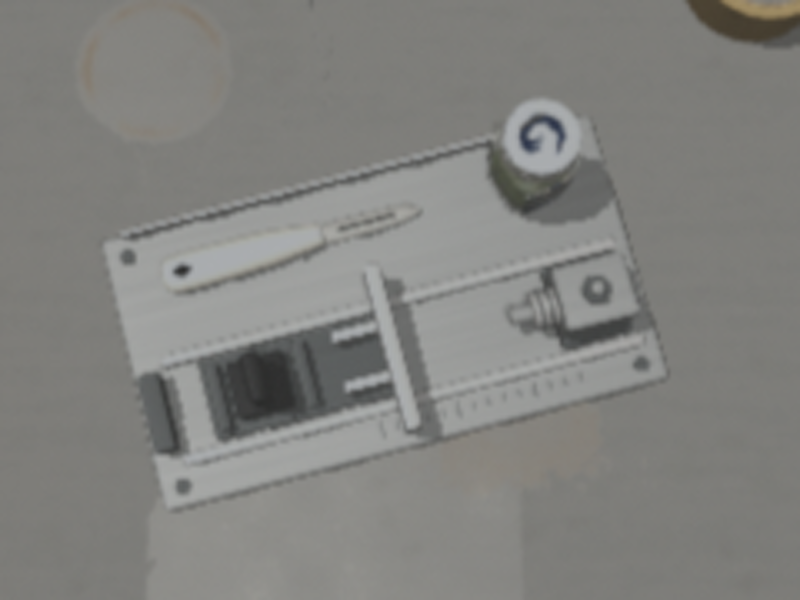

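View pics/side0.png

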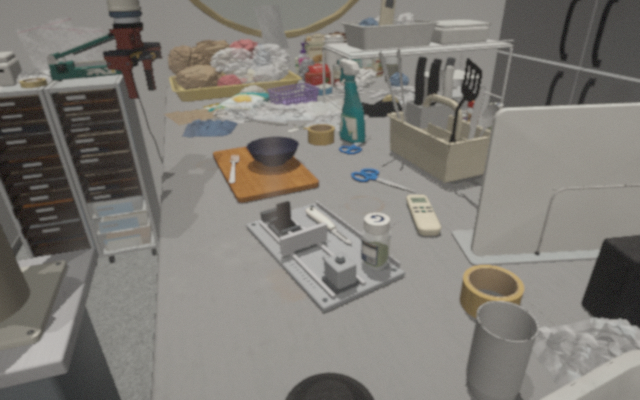

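The top view shows the tab at about (297,222) in full-image pixels, the fence plate at (338,213), the gauge at (398,198) with the feeler tip near (373,204), and the jar at (382,152). The peeler lies beyond the slide. I'll fit the bed axis next.

```bash
python3 - <<'E'
from h import *
W=cloud("top",np.load("top0.npy")).reshape(-1,3)
ok=(W[:,0]>430)&(W[:,0]<640)&(W[:,1]>-60)&(W[:,1]<180)
T=W[ok&(W[:,2]>75)&(W[:,2]<88)][:,:2];F=W[ok&(W[:,2]>50)&(W[:,2]<64)&(W[:,1]<20)][:,:2]
rt=cv2.minAreaRect(T.astype(np.float32));rf=cv2.minAreaRect(F.astype(np.float32));print(rt,rf)
vx,vy,_,_=cv2.fitLine(F.astype(np.float32),cv2.DIST_HUBER,0,.01,.01).ravel();print("fence deg",np.degrees(np.arctan2(vy,vx)))
by=np.array([vx,vy])*np.sign(vx);bx=np.array([by[1],-by[0]]);print(bx,by)
tc=np.array(rt[0]);fc=np.array(rf[0]);print("tab",tc,"fence rel",(fc-tc)@bx,(fc-tc)@by)
G=W[(W[:,2]>52)&(W[:,2]<80)&(W[:,1]<-90)&(W[:,1]>-190)&(W[:,0]<625)&(W[:,0]>560)][:,:2];rg=cv2.minAreaRect(G.astype(np.float32));print(rg,(np.array(rg[0])-tc)@bx,(np.array(rg[0])-tc)@by)
S=W[(W[:,2]>26)&(W[:,2]<40)&(W[:,0]<620)&(W[:,0]>440)&(W[:,1]>60)&(W[:,1]<180)][:,:2];r=(S-tc);print("rear-ish x,y range",np.percentile(r@bx,[1,10,50,90,99]).round(),np.percentile(r@by,[1,50,99]).round())
o=get_obs();R=cv2.Rodrigues(np.array(o["orientation"]))[0];y=R[:2,1];print("tool y deg",np.degrees(np.arctan2(y[1],y[0])),"bx deg",np.degrees(np.arctan2(bx[1],bx[0])))
print("ee",o["ee_pos"],"delta",tc-o["ee_pos"][:2])
E
```

```text
((543.1676025390625, 64.17235565185547), (29.083675384521484, 11.344098091125488), 14.404016494750977) ((563.7703247070312, -17.450313568115234), (102.87886810302734, 10.028865814208984), 14.306356430053711)
fence deg 14.411469
[ 0.24888378 -0.96853334] [0.96853334 0.24888378]
tab [543.16760254  64.17235565] fence rel 84.1819596540538 -0.36013550571192354
((595.614501953125, -141.2036590576172), (40.36951446533203, 45.843666076660156), 13.606718063354492) 211.9666996658566 -0.31818913530742066
rear-ish x,y range [-73. -70. -31. -11.  -2.] [-24.   0.  83.]
tool y deg 64.11424213153343 bx deg -75.588524
ee [272.8380626  562.30154672 222.7012325 ] delta [ 270.32953994 -498.12919107]
```

```bash
python3 -m creep '[0.2703,-0.4981,-0.06,0.703, 0.2703,-0.4981,-0.06,0.703, 0.2703,-0.4981,-0.06,0.703, 0.2703,-0.4981,-0.06,0.703, 0.2703,-0.4981,-0.06,0.703, 0.2703,-0.4981,-0.06,0.703, 0.2703,-0.4981,-0.06,0.703, 0.2703,-0.4981,-0.06,0.703, 0.2703,-0.4981,-0.06,0.703, 0.2703,-0.4981,-0.06,0.703]' 0.55; python3 -c "
from h import *
o=get_obs();R=cv2.Rodrigues(np.array(o['orientation']))[0];y=R[:2,1];print(o['t'],o['qpos'],np.degrees(np.arctan2(y[1],y[0])))"
```

```text
t: 1.53
ee_pos: [467.8, 202.9, 179.7]
orientation: [-0.394, 3.116, 0.0]
ft_force: [0.4, 0.2, -0.4]
width: 48.5
grasp_force: 0.0
1.5333 [ 3.85890537e-01  3.14161028e-01  1.91682197e+00  1.45894539e-05
  9.09892858e-01 -1.43628331e+00] 104.40236042255948
```

```bash
python3 -m creep '[0.07,-0.13,-0.04,0, 0.07,-0.13,-0.04,0, 0.07,-0.13,-0.04,0, 0.07,-0.13,-0.04,0, 0.07,-0.13,-0.04,0, 0.07,-0.13,-0.04,0, 0.07,-0.13,-0.04,0]'; python3 -c "
from h import *
o=get_obs();R=cv2.Rodrigues(np.array(o['orientation']))[0];y=R[:2,1];print(o['t'],o['ee_pos'],np.degrees(np.arctan2(y[1],y[0])),R[:,2],np.array([543.2,64.2])-o['ee_pos'][:2])"
```

```text
t: 2.12
ee_pos: [536.8, 75.0, 139.7]
orientation: [0.393, -3.117, -0.0]
ft_force: [0.4, 0.7, -0.2]
width: 48.3
grasp_force: 0.0
2.1167 [536.78613347  74.98810457 139.69988569] 104.36297487258405 [-2.41252740e-04  2.08593988e-04 -9.99999949e-01] [  6.41386653 -10.78810457]
```

```bash
python3 -m creep '[0.0064,-0.0106,0,0, 0.0064,-0.0106,-0.03,0, 0.0064,-0.0106,-0.06,0, 0.0064,-0.0106,-0.08,0, 0.0064,-0.0106,-0.0945,0, 0.0064,-0.0106,-0.0945,0, 0.0064,-0.0106,-0.0945,0]'; python3 - <<'E'
from h import *
print(get_obs()["ft_force"])
a,_=cams.get_image("top");b,_=cams.get_image("side")
cv2.imwrite("pics/g1.png",cv2.resize(np.hstack([a[150:290,240:400],b[160:300,220:380]])[...,::-1],(800,350),interpolation=cv2.INTER_CUBIC))
E
```

```text
t: 2.7
ee_pos: [543.2, 64.7, 45.0]
orientation: [0.396, -3.116, 0.0]
ft_force: [-0.1, -0.3, 0.8]
width: 48.5
grasp_force: 0.0
[-0.05704285 -0.27267535  0.79675015]
```

View pics/g1.png

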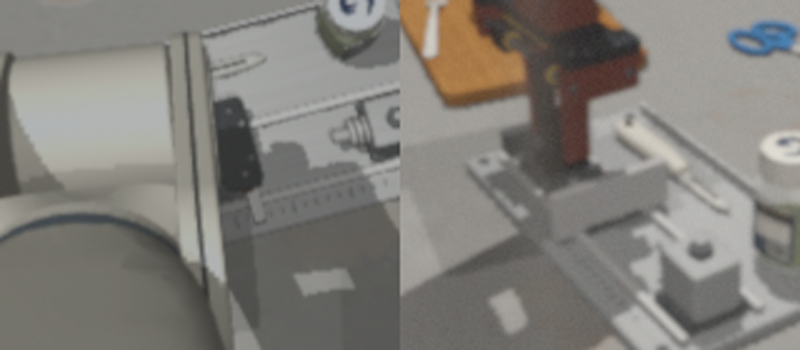

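The side view shows the fingers straddling the tab behind the fence. I'll close the gripper.

```bash
python3 -m creep '[0,0,0,0, 0,0,0,0, 0,0,0,0, 0,0,0,0, 0,0,0,0, 0,0,0,0]' 0; python3 -m creep '[-0.001,0.0039,0,0, -0.002,0.0077,0,0, -0.003,0.0116,0,0, -0.004,0.0155,0,0, -0.005,0.0194,0,0, -0.005,0.0194,0,0]'
```

```text
t: 3.3
ee_pos: [543.5, 64.2, 45.3]
orientation: [-0.393, 3.117, 0.0]
ft_force: [-0.0, 1.8, 2.5]
width: 11.7
grasp_force: 14.9
t: 3.8
ee_pos: [538.6, 83.4, 45.3]
orientation: [-0.394, 3.116, -0.002]
ft_force: [0.8, -4.8, 2.7]
width: 11.8
grasp_force: 30.0
```

```bash
python3 -m creep '[-0.0005,0.0019,0,0, -0.001,0.0039,0,0, -0.0012,0.0048,0,0, -0.0015,0.0058,0,0]'; python3 -m creep '[-0.0002,0.001,0,0]'; python3 -m creep '[-0.0002,0.001,0,0]';  python3 -m creep '[-0.0003,0.001,0,0]';  python3 -m creep '[-0.0002,0.001,0,0]'
```

```text
t: 4.13
ee_pos: [537.3, 88.5, 45.3]
orientation: [-0.395, 3.116, -0.002]
ft_force: [1.7, -9.0, 1.7]
width: 12.2
grasp_force: 30.0
t: 4.22
ee_pos: [537.1, 89.4, 45.3]
orientation: [-0.394, 3.116, -0.002]
ft_force: [0.5, -9.3, 2.4]
width: 11.9
grasp_force: 30.0
t: 4.3
ee_pos: [536.8, 90.4, 45.3]
orientation: [-0.394, 3.116, -0.002]
ft_force: [1.1, -9.0, 3.6]
width: 11.8
grasp_force: 30.0
t: 4.38
ee_pos: [536.6, 91.4, 45.3]
orientation: [-0.394, 3.116, -0.002]
ft_force: [1.6, -9.3, 3.4]
width: 11.7
grasp_force: 30.0
t: 4.47
ee_pos: [536.3, 92.4, 45.2]
orientation: [-0.394, 3.116, -0.002]
ft_force: [1.5, -8.6, 2.6]
width: 11.8
grasp_force: 30.0
```

```bash
for i in 1 2 ; do python3 -m creep '[-0.0002,0.001,0,0]'|grep -E "ee|ft"; python3 -m creep '[-0.0003,0.001,0,0]'|grep -E "ee|ft"; done
```

```text
ee_pos: [536.1, 93.4, 45.3]
ft_force: [0.9, -9.8, 3.0]
ee_pos: [535.9, 93.8, 45.2]
ft_force: [3.3, -19.4, 1.8]
ee_pos: [535.9, 94.0, 45.2]
ft_force: [4.5, -25.4, 2.7]
ee_pos: [535.9, 94.0, 45.3]
ft_force: [6.2, -30.6, -0.4]
```

```bash
python3 - <<'E'
from h import *
W=cloud("top",np.load("top0.npy"));tc=np.array([543.2,64.2]);bx=np.array([.2489,-.9685]);by=np.array([.9685,.2489])
r=W[...,:2]-tc
m=(abs(r@by)<5)&(W[...,2]>33)&(W[...,2]<52)&(r@bx>120)&(r@bx<195);x=r[m]@bx
print(np.histogram(x,bins=range(120,196,3)), x.min(), W[m][:,2].max())
E
```

```text
(array([0, 0, 0, 0, 0, 0, 0, 0, 0, 0, 0, 0, 0, 6, 6, 8, 9, 5, 9, 7, 8, 7,
       7, 2, 0]), array([120, 123, 126, 129, 132, 135, 138, 141, 144, 147, 150, 153, 156,
       159, 162, 165, 168, 171, 174, 177, 180, 183, 186, 189, 192, 195])) 160.06136351036426 50.813388291108744
```

```bash
python3 -m creep '[0.001,-0.0039,0,0, 0.002,-0.0077,0,0, 0.003,-0.0116,0,0, 0.0035,-0.0136,0,0, 0.004,-0.0155,0,0, 0.005,-0.0194,0,0, 0.0062,-0.0242,0,0, 0.0075,-0.0291,0,0, 0.0087,-0.0339,0,0, 0.01,-0.0387,0,0]'|grep -E "ee|ft|wid|t:"; python3 -m creep '[0.0012,-0.0048,0,0, 0.0025,-0.0097,0,0, 0.0037,-0.0145,0,0, 0.005,-0.0194,0,0, 0.0062,-0.0242,0,0, 0.0075,-0.0291,0,0, 0.0087,-0.0339,0,0, 0.01,-0.0387,0,0]'|grep -E "ee|ft|wid|t:"
```

```text
t: 5.63
ee_pos: [544.6, 60.0, 45.3]
ft_force: [-3.6, 10.1, 7.5]
width: 12.1
t: 6.3
ee_pos: [554.5, 21.3, 45.3]
ft_force: [-3.6, 9.4, 7.6]
width: 11.8
```

```bash
cat > f.py <<'E'
import numpy as np
from workcell import get_obs
o=get_obs();bx=np.array([.2489,-.9685])
print("t %.2f s %.2f push %.2f w %.1f"%(o["t"],(np.array(o["ee_pos"])[:2]-[535.9,94.0])@bx,-np.array(o["ft_force"])[:2]@bx,o["width"]))
E
python3 -m creep '[0.0005,-0.0019,0,0, 0.001,-0.0039,0,0, 0.0015,-0.0058,0,0, 0.002,-0.0077,0,0, 0.0025,-0.0097,0,0, 0.003,-0.0116,0,0, 0.0035,-0.0136,0,0, 0.0037,-0.0145,0,0]'>/dev/null; python3 f.py
for i in 1 2 3 4; do python3 -m creep '[0.00025,-0.00097,0,0]'>/dev/null; python3 f.py; done
```

```text
t 6.97 s 90.01 push 8.17 w 11.9
t 7.05 s 90.93 push 9.39 w 11.9
t 7.13 s 91.90 push 9.22 w 11.8
t 7.22 s 92.88 push 9.68 w 11.6
t 7.30 s 93.87 push 8.64 w 12.0
```

```bash
for i in 1 2 3 4 5 6; do python3 -m creep '[0.00025,-0.00097,0,0]'>/dev/null; python3 f.py; done
```

```text
t 7.38 s 94.87 push 8.90 w 12.1
t 7.47 s 95.87 push 9.88 w 11.9
t 7.55 s 96.87 push 9.61 w 11.8
t 7.63 s 97.87 push 10.10 w 12.1
t 7.72 s 98.87 push 10.33 w 11.7
t 7.80 s 99.85 push 9.94 w 12.1
```

```bash
for i in 1 2; do python3 -m creep '[0.00025,-0.00097,0,0]'>/dev/null; python3 f.py; done
```

```text
t 7.88 s 100.87 push 9.97 w 11.9
t 7.97 s 101.86 push 8.82 w 11.6
```

Now half-millimetre steps.

```bash
for i in 1 2 3 4; do python3 -m creep '[0.00012,-0.00048,0,0]'>/dev/null; python3 f.py; done
```

```text
t 8.05 s 102.46 push 9.38 w 12.0
t 8.13 s 102.87 push 8.84 w 12.0
t 8.22 s 103.37 push 9.48 w 11.7
t 8.30 s 103.83 push 9.46 w 11.8
```

```bash
for i in 1 2 3 4; do python3 -m creep '[0.00012,-0.00048,0,0]'>/dev/null; python3 f.py; done
```

```text
t 8.38 s 104.33 push 8.53 w 11.9
t 8.47 s 104.84 push 10.08 w 11.7
t 8.55 s 105.32 push 8.41 w 11.6
t 8.63 s 105.80 push 9.67 w 12.2
```

```bash
for i in 1 2 3 4; do python3 -m creep '[0.00012,-0.00048,0,0]'>/dev/null; python3 f.py; done
```

```text
t 8.72 s 106.32 push 10.04 w 11.8
t 8.80 s 106.71 push 11.59 w 12.2
t 8.88 s 106.91 push 12.45 w 11.8
t 8.97 s 107.30 push 13.07 w 11.6
```

Contact shows at s ≈ 106.8 (push rose 3 N from about 9.4). I need about 3 mm beyond that, and a push of about 14.9 N.

```bash
for i in 1 2 3; do python3 -m creep '[0.00012,-0.00048,0,0]'>/dev/null; python3 f.py; done
```

```text
t 9.05 s 107.70 push 12.52 w 11.6
t 9.13 s 108.13 push 13.28 w 12.0
t 9.22 s 108.57 push 14.07 w 11.9
```

```bash
for i in 1 2; do python3 -m creep '[0.00012,-0.00048,0,0]'>/dev/null; python3 f.py; done;  python3 -m creep '[0.00006,-0.00024,0,0]'>/dev/null; python3 f.py
```

```text
t 9.30 s 108.99 push 13.84 w 12.1
t 9.38 s 109.41 push 14.09 w 12.0
t 9.47 s 109.65 push 15.07 w 11.5
```

```bash
python3 -m creep '[0.00006,-0.00024,0,0]'>/dev/null; python3 f.py; for i in 1 2 3; do python3 -m creep '[0,0,0,0]'>/dev/null; python3 f.py; done
```

```text
t 9.55 s 109.85 push 15.04 w 12.2
t 9.63 s 109.88 push 13.92 w 11.5
t 9.72 s 109.89 push 13.51 w 11.7
t 9.80 s 109.88 push 14.70 w 12.1
```

```bash
python3 -m creep '[0,0,0,0, 0,0,0,0, 0,0,0,0, 0,0,0,0]' 0.5;python3 f.py; python3 - <<'E'
from h import *
b,_=cams.get_image("side")
cv2.imwrite("pics/g2.png",cv2.resize(b[170:310,220:400][...,::-1],(720,560),interpolation=cv2.INTER_CUBIC))
E
```

```text
t: 10.13
ee_pos: [563.8, -15.0, 44.8]
orientation: [0.394, -3.117, 0.0]
ft_force: [-0.2, 0.1, -0.3]
width: 35.1
grasp_force: 0.0
t 10.13 s 112.53 push 0.12 w 35.1
```

View pics/g2.png

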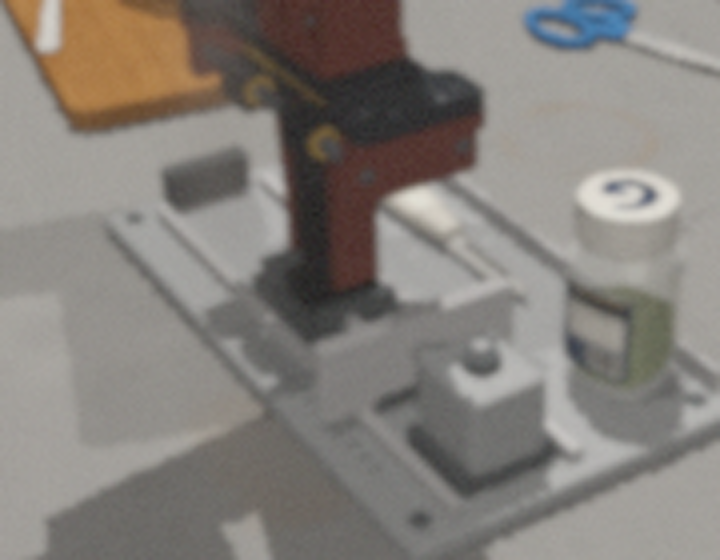

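The released arm sprang forward about 2.6 mm and may have carried the fence with it. I'll check where the tab stands by touching it very lightly from behind with the rear finger, well below the roughly 14 N that would move it.

```bash
python3 -m creep '[0.0009,-0.0036,0,0, 0.0018,-0.0068,0,0, 0.0018,-0.0068,0,0]' >/dev/null;python3 f.py; for i in 1 2 3 ; do python3 -m creep '[0.00006,-0.00024,0,0]'>/dev/null; python3 f.py; done
```

```text
t 10.43 s 120.29 push -0.31 w 43.6
t 10.52 s 120.16 push -0.01 w 43.9
t 10.60 s 120.19 push 0.16 w 44.0
t 10.68 s 120.28 push 0.85 w 44.0
```

```bash
python3 -m creep '[0.0006,-0.0023,0,0, 0.0011,-0.0043,0,0, 0.0011,-0.0043,0,0]' >/dev/null;python3 f.py; for i in 1 2 3 4; do python3 -m creep '[0.00006,-0.00024,0,0]'>/dev/null; python3 f.py; done
```

```text
t 10.93 s 125.01 push -0.35 w 44.1
t 11.02 s 125.02 push 0.03 w 43.9
t 11.10 s 125.17 push -0.42 w 43.7
t 11.18 s 125.37 push -0.31 w 44.0
t 11.27 s 125.64 push -0.45 w 44.3
```

```bash
for i in 1 2 3 4; do python3 -m creep '[0.00006,-0.00024,0,0]'>/dev/null; python3 f.py; done
```

```text
t 11.35 s 125.67 push 2.11 w 43.8
t 11.43 s 125.72 push 4.13 w 44.1
t 11.52 s 125.75 push 6.28 w 44.0
t 11.60 s 125.78 push 8.35 w 44.0
```

The finger met the tab at s = 125.66, so the tab stands at about 109.6. It has not moved, and it stayed firm at 8 N (over the 2 N play friction), so it is at the front of its play with about 3 mm pressed in. I'll back the finger off to centre, then lift.

```bash
python3 -m creep '[-0.0012,0.0048,0,0, -0.0025,0.0097,0,0, -0.0041,0.0161,0,0, -0.0041,0.0161,0,0, -0.0041,0.0161,0,0]';python3 f.py;  python3 -m creep '[0,0,0.01,0, 0,0,0.03,0, 0,0,0.06,0, 0,0,0.1,0, 0,0,0.14,0, 0,0,0.14,0]' | head -4; python3 -m creep '[-0.03,0.04,0,0, -0.06,0.08,0,0, -0.09,0.12,0,0, -0.12,0.16,0,0, -0.14,0.2,0,0, -0.14,0.2,0,0, -0.14,0.2,0,0, -0.14,0.2,0,0, -0.14,0.2,0,0]' | head -2
python3 - <<'E'
from h import *
im,d=cams.get_image("top");cv2.imwrite("pics/end.png",cv2.resize(im[110:290,220:460][...,::-1],(800,600)))
W=cloud("top",d).reshape(-1,3);bx=np.array([.2489,-.9685])
for lo,hi in((75,88),(50,64)):
    m=(W[:,0]>500)&(W[:,0]<640)&(W[:,2]>lo)&(W[:,2]<hi)&(W[:,1]<30)&(W[:,1]>-118);T=W[m][:,:2].astype(np.float32)
    r=cv2.minAreaRect(T);print(r,(np.array(r[0])-[543.17,64.17])@bx)
E
```

```text
t: 12.02
ee_pos: [563.2, -12.1, 45.1]
orientation: [0.395, -3.117, 0.0]
ft_force: [0.1, 0.7, 0.3]
width: 43.8
grasp_force: 0.0
t 12.02 s 109.59 push 0.68 w 43.8
t: 12.52
ee_pos: [567.9, -13.0, 193.4]
orientation: [-0.392, 3.104, -0.004]
ft_force: [3.1, 0.2, 0.9]
t: 13.27
ee_pos: [423.8, 187.4, 185.6]
((563.1112060546875, -13.54582405090332), (29.006555557250977, 12.154852867126465), 16.27694320678711) 80.2311417803116
((585.0059204101562, -68.2566909790039), (95.3152084350586, 97.65494537353516), 76.11331939697266) 138.6682108032532
```

View pics/end.png

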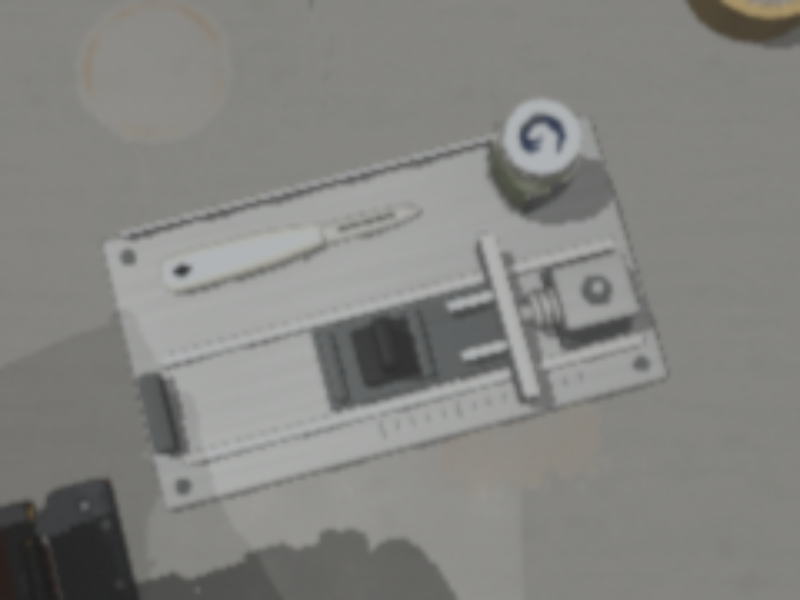

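The end view shows the tab near (385,350), the fence plate against the feeler near (510,315), and the peeler and jar where they started. The gripper is clear at lower left.

```bash
python3 -c "
from workcell import ticket
print(ticket.close_job())"
```

```text
the job is handed in; nothing more can be done
None
```

The job is handed in: I drew the fence back to its rear stop, then brought it forward once until it pressed the feeler in about 3 mm (about 5.5 N, from the push force and travel), left the tab at the front of its play, and saw the peeler and jar unmoved in the last picture.

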